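# Start up the honing bench

## Task

Get the carver's honing machine going, pressing the controls with your fingertips. First switch on the grey dust extractor with its orange rocker, then set the blue direction rocker of the green honing machine, in both cases pressing down the raised half with the white bar until the rocker is fully over, and only then press the machine's green start button fully home. Pick nothing up, and leave the gouges and the other things lying about where they are.

Things in the scene. Friction and masses are not known exactly. Their poses are not given: they have to be found in the camera images.
- extractor: Bench dust extractor, fixed: grey box 260 (x) x 300 (y) x 200 mm high; origin: centre of underside; paper filter on its -x side. Stands left or right of the honing machine, turned up to 0.2 rad. The orange rocker is on its flat top at (-55, -60) mm; a black carrying handle (along y at x = +80 mm) rises to 239 mm.
- fan_switch (a joint): Orange rocker on top of the extractor, 52 x 28 mm with a V-shaped face. It stays where it is left; tipping takes about 3.5 N at the point. Hinged about the extractor's y axis. 0 rad = off (far, +x half raised); 0.4 rad = fully over, on (far half pressed level).
- fan_switch_mark (a point): Point on the face of the orange rocker's white-barred far half, 17 mm from the pivot line (7 mm from that half's end): the place to press. As it starts it is 215 mm above the bench; fully over, it is about 208 mm. It moves with the rocker.
- honer: Honing machine, fixed, green, 280 (x) x 300 (y) mm, turned up to 0.2 rad; origin: centre of underside. Front deck (own x -140 to -60 mm) is 95 mm high; controls on it at x = -100 mm: blue rocker y = +75, red button y = -35, green button y = -95 mm. Behind, the housing is 125 mm high with a leather disc, 190 mm across at (+45, 0), top 153 mm (nut 164), and a support bar at x = +120, 184 mm high.
- direction (a joint): Blue direction rocker on the front deck, 52 x 28 mm with a V-shaped face. It stays where it is left; tipping takes about 3.5 N at the point. Hinged about the machine's x axis. 0 rad = the left (+y) half raised; 0.4 rad = fully over, that half pressed level: the disc turns away from the edge.
- direction_mark (a point): Point on the face of the blue rocker's white-barred left (+y) half, 17 mm from the pivot line: the place to press. As it starts it is 110 mm above the bench; fully over, about 103 mm. It moves with the rocker.
- start (a joint): Green start button, 31 mm across, pressed straight down: 0 m = out, standing 11 mm proud of the deck; 0.007 m = fully home, 4 mm proud. Takes about 4 N and stays in. Coupled to the red button: when one goes in the other comes out by as much.
- start_top (a point): Centre of the green button's flat top, 106 mm above the bench when out. It moves with the button.
- stop (a joint): Red stop button, 31 mm across, same deck, 60 mm from the green one: 0 m = in (as at the start), 0.007 m = out (machine started). Not to be pressed in this job.
- stop_top (a point): Centre of the red button's flat top, 99 mm above the bench when in.
- gouge_a: Carving gouge lying loose on the bench right of the machines, pale handle, 232 mm long, 25 mm high, handle 130 mm (origin: under the middle of the handle; blade to its own +x). Leave it.
- gouge_b: Carving gouge with a red-brown handle, in front of the machines, same size and origin. Leave it.
- gouge_c: Carving gouge, pale handle, wide blade, in front of the machines to the right, same size and origin. Leave it.
- strop: Flat leather-faced strop paddle, about 295 x 55 x 15 mm, loose on the bench to the left; origin under the middle of its underside, handle to its own -x. Leave it.
- brush: Flat dusting brush with wooden handle and steel ferrule, 200 x 42 x 20 mm, lying loose on the bench left of the machines; origin under its middle, handle to its own -x. Leave it.
- slipstone: Pale slip stone, 50 x 22 x 12 mm, loose on the upper step of the honing machine near the blue rocker, about (-30, +120) mm from the machine's origin, 125 mm up. Leave it.
- tin: Round tin of honing paste with a brown lid, 67 mm across, 34 mm high, loose on top of the extractor at about (0, +90) mm, 200 mm up; origin at the centre of its underside. Leave it.

How it is judged:
By the outcome, as a careful person would: the job done as asked, in the order asked, and still so for the second after the job is handed in, with the robot touching nothing.
It also fails if it takes over 67 s, if anything falls off the work surface, if the arm or the gripper's body presses on something with over 40 N, if the wrist force passes 120 N, or if a joint passes its speed limit or range.

## Robot

A 6-joint arm with a two-finger parallel gripper is mounted at the origin on the work surface. World frame = base frame: x ahead of the robot, y to its left, z up, the work surface at z = 0. Lengths are in mm, angles in rad, forces in N, time in s.
With the tool pointing down it reaches from about 350 to 875 mm from the base axis. Payload 4.2 kg.
Tool frame: the origin (TCP) lies midway between the tips of the shut fingers; the grasp point (between the pads) lies 19 mm behind it (arm.tcp_to_grasp is the distance from the TCP to the grasp point, in mm); z points along the fingers, y is the line along which they close (so a half turn about z gives the same grasp; the last joint's range is limited). The gripper opens to 85 mm and grips with 20 to 120 N. Pads are 22 mm wide; open, the fingers measure 114 mm over their backs; the gripper's body (76 mm by 85 mm) begins 54 mm behind the grasp point. The pads swing forward as they close: fully open they stand 13 mm farther back than shut.
Start: joints at [-1.034, 0.385, 0.008, 0, -1.194, -0.259], TCP at [171.417, -601.012, 231.312] pointing down, gripper open.
Joint ranges: [-3.14, 3.14], [-1.21, 2.06], [-1.07, 1.41], [-3.16, 2.05], [-2.99, -0.16], [-3.1, 3.1]. Speed limits (rad/s): [2.79, 2.79, 3.14, 3.14, 3.14, 3.14].

## Interface

Orientations are given as a unit quaternion [x, y, z, w].
In Python, from bench import arm, get_image gives the robot as it stands.
- The arm moves only by the tool drive_tool, never from a script. Its argument "deltas" is a list of rows, each a list of 2 entries, a list of its own where there are three numbers: the shift along the tool's x, y, z in cm, then the turn, a rotation vector about the tool's x, y, z in degrees. In form: [[[x, y, z], [ax, ay, az]], ...]. A call has 1 to 12 rows; each row shifts and turns the commanded pose from where the row before left it, along the tool's axes as they then stand; what a row does not reach is not made up. A row lasts 1/10 s, in which the tool goes at most 50 mm and 8.59 degrees, less where a joint would pass 70% of its speed; a pose out of reach is approached as far as the arm can. A call with a gripper value outside its range is refused whole. "claw" is the finger opening in cm, from 0 to 8.54, set as the call begins (left out, the last holds). The fingers move at their own pace and stop on an object; the grip force is fixed at half the most. Time passes only in rows, so rows that do not move let the fingers close. It gives the time, the measured TCP pose, the force, the opening and the grip force at its end, in the units of the state.
- arm.read_state(): the state, without advancing time (a new reading comes with each control period).
- get_image(name): name is "side" or "top" or "wrist"; returns a dict with "img" (400x640x3 uint8, red, green, blue), "fx", "fy", "cx", "cy" (pixels), "eye" and "orientation" of the camera in the world; the wrist camera has in their place "mount" (4x4, takes a point from camera to tool coordinates, whose origin is the TCP and whose axes are the flange's). Camera axes: x right, y down, z forward; pixel columns grow to the right and rows downward; lengths in mm; the calibration is good to about 2 mm. The wrist camera is an equidistant fisheye: a pixel r from the principal point sees the ray r / f radians off the axis. A picture is of the moment at which its call begins: read the wrist's pose just before it. There is no depth.
- arm.job_done(): hands the job in; it is judged then, once.
The state is a dict: "clock": time; "joints": joint angles; "joint_vel": joint speeds; "joint_efforts": joint torques, N m; "position": TCP position; "ee_rot": TCP orientation; "contact_force": force on the tool from outside, world axes, zero at the start; "wrist_torque": the same for the moment, N m; "gripper_width": finger opening in mm; "grasp_force": force on a finger pad.
Only numpy, scipy, OpenCV 4.12 (cv2) and the standard library are available. Lean on these libraries where they do the work, as an engineer would, in place of code of your own. Each camera call takes 0.05 s, during which the arm holds its last target. There are 200 camera calls.

## Working session

There is one attempt and no reset: what is moved stays moved. The work goes in short steps, Python scripts to look and compute and a tool call to move; the robot and the scene stay as the last step left them, time stands still between calls to the robot, and variables do not carry over. Pictures are saved under pics/ and viewed, at most 10 in all, crops included, and the job is handed in when it is done.

Besides the shell and the picture viewer there is one more tool, called after ">>>" in YAML: its name, and indented under it one key for each argument. drive_tool: Moves the arm, as the interface text tells. Its arguments: {"type":"object","properties":{"deltas":{"type":"array"},"claw":{"type":"number"}},"required":["deltas"]}

```bash
mkdir -p pics; python3 - <<'E'
from bench import arm,get_image
import cv2,numpy as np
s=arm.read_state();print(s)
for n in("top","side"):
    d=get_image(n);cv2.imwrite(f"pics/{n}0.png",d["img"][:,:,::-1]);np.save(f"pics/{n}0.npy",d,allow_pickle=True)
    print(n,{k:v for k,v in d.items() if k!="img"})
E
```

```text
{'clock': 0.0, 'joints': array([-1.03438369e+00,  3.84254091e-01,  8.50675940e-03,  5.21852524e-04,
       -1.19391766e+00, -2.58554896e-01]), 'joint_vel': array([ 0.00087203, -0.00177066,  0.00073338, -0.0002055 , -0.00135334,
       -0.00074153]), 'joint_efforts': array([-5.70108136e-02, -3.67447186e+01,  1.74476105e+01,  3.68796207e+00,
       -3.54675029e-02, -5.13919411e-03]), 'position': array([ 171.45477503, -601.33937358,  231.89730758]), 'ee_rot': array([-1.38577325e-01,  9.90351426e-01, -6.15502723e-04, -4.78004095e-06]), 'contact_force': array([0.08972459, 0.16471931, 0.10261802]), 'wrist_torque': array([ 0.01304628, -0.01962054,  0.00750896]), 'grasp_force': 1.8576110046564054, 'gripper_width': 85.65970736972011}
top {'fx': 445.2050281188574, 'fy': 445.2050281188574, 'cx': 319.21840923588206, 'cy': 200.0570507672245, 'eye': array([ 334.55407604,    8.54487518, 1834.19825417]), 'orientation': array([ 0.71557325, -0.69737776,  0.02934234, -0.02753561])}
side {'fx': 372.5990761477288, 'fy': 372.5990761477288, 'cx': 317.98313646041646, 'cy': 197.89357402487377, 'eye': array([313.33240165, 945.06770201, 941.88226422]), 'orientation': array([-0.07855652,  0.90182101, -0.4235211 ,  0.03431648])}
```

View pics/top0.png

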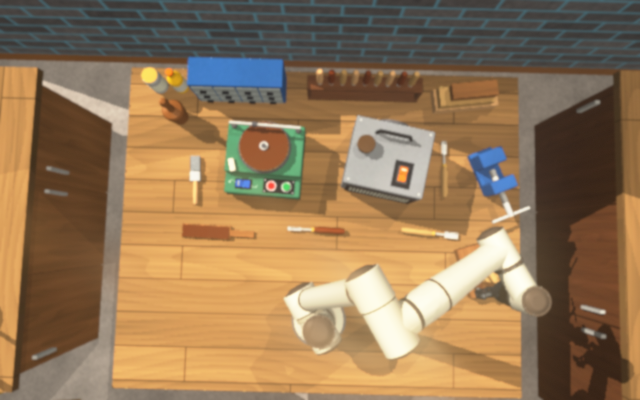

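View pics/side0.png

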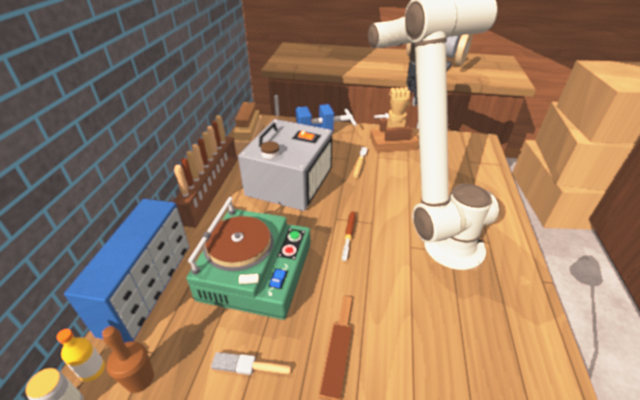

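The top view (up is +x, left is +y) shows the orange rocker at about (402,173) on the grey extractor. On the green honer, blue is at (243,184), red at (271,186) and green at (286,187). The side view shows the same controls unobstructed: orange at (306,136), blue (277,278), green (295,236), red (289,250).

```bash
cat > h.py <<'E'
import cv2,numpy as np
from scipy.spatial.transform import Rotation as R
def ray(d,u,v):
    return R.from_quat(d["orientation"]).apply([(u-d["cx"])/d["fx"],(v-d["cy"])/d["fy"],1.])
def plane(d,u,v,z):
    r=ray(d,u,v);return d["eye"]+r*(z-d["eye"][2])/r[2]
def wray(d,s,u,v):
    x,y=u-d["cx"],v-d["cy"];r=np.hypot(x,y);t=r/d["fx"]
    c=np.array([x/r*np.sin(t),y/r*np.sin(t),np.cos(t)]);M=np.array(d["mount"]);Q=R.from_quat(s["ee_rot"])
    return s["position"]+Q.apply(M[:3,3]),Q.apply(M[:3,:3]@c)
def wplane(d,s,u,v,z):
    o,r=wray(d,s,u,v);return o+r*(z-o[2])/r[2]
HUE={"orange":(5,20,150,120),"blue":(105,125,130,60),"green":(50,85,120,90),"red":(172,8,140,100)}
def blobs(img,name,box,n=2):
    h=cv2.cvtColor(img,cv2.COLOR_RGB2HSV);a,b,s,v=HUE[name];H=h[...,0]
    m=((H>=a)&(H<=b)) if a<b else ((H>=a)|(H<=b))
    m=(m&(h[...,1]>s)&(h[...,2]>v)).astype(np.uint8);k=np.zeros_like(m);x0,y0,x1,y1=box;k[y0:y1,x0:x1]=1
    _,_,st,c=cv2.connectedComponentsWithStats(m*k);i=np.argsort(-st[1:,4])[:n]+1
    return [(c[j].round(1),st[j].tolist()) for j in i]
E
python3 - <<'E'
from h import *
for n,bx in(("top",{"orange":(385,155,420,195),"blue":(230,175,258,195),"green":(279,178,295,195),"red":(263,178,279,195)}),("side",{"orange":(285,120,330,150),"blue":(262,262,290,295),"green":(283,225,305,243),"red":(278,240,302,260)})):
    d=np.load(f"pics/{n}0.npy",allow_pickle=True).item()
    for k,b in bx.items():
        for c,st in blobs(d["img"],k,b): print(n,k,c,st,plane(d,*c,{"orange":208,"blue":105,"green":106,"red":99}[k]).round(1))
t=np.load("pics/top0.npy",allow_pickle=True).item()["img"][100:220,210:450,::-1];cv2.imwrite("pics/c1.png",cv2.resize(t,None,fx=3.3,fy=3.3,interpolation=2))
E
```

```text
top orange [402.3 174.5] [398, 166, 10, 16, 106] [ 568.1 -297.5  208. ]
top blue [244.7 183.5] [240, 180, 10, 8, 56] [531.4 298.5 105. ]
top green [286.  186.8] [284, 185, 5, 5, 20] [522.5 136.8 106. ]
top red [270.9 185.3] [269, 183, 5, 6, 22] [527.6 196.7  99. ]
side orange [305.8 135.5] [298, 132, 16, 8, 75] [ 571.5 -289.3  208. ]
side blue [277.7 278. ] [270, 269, 16, 19, 179] [532.5 316.1 105. ]
side green [294.1 233.8] [290, 231, 9, 7, 51] [525.1 140.1 106. ]
side red [289.  249.8] [286, 247, 7, 6, 30] [527.2 202.5  99. ]
```

View pics/c1.png

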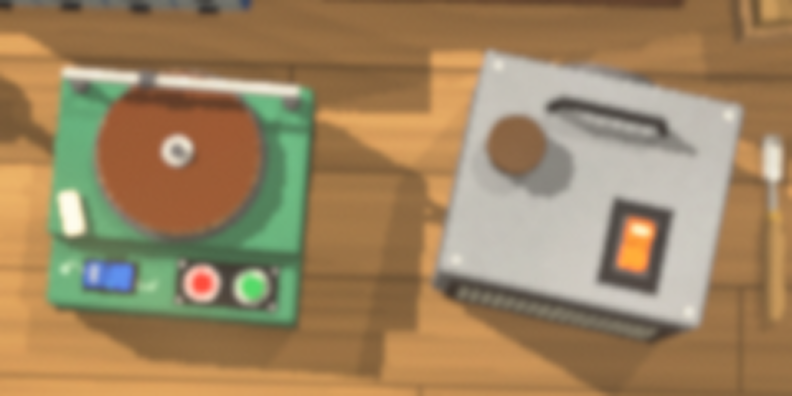

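The crop shows the extractor top's corners at about (487,50), (740,105), (697,325) and (437,285). The orange rocker is at (636,245), with its white bar at (641,229). The blue rocker is centred near (109,277) with its white bar at its left end, and the green button is at (252,287).

```bash
python3 - <<'E'
from h import *
from bench import get_image
d=np.load("pics/top0.npy",allow_pickle=True).item()
P=lambda x,y,z:plane(d,210+x/3.3,100+y/3.3,z)[:2]
A,B,C,D=[P(x,y,200) for x,y in((487,50),(740,105),(697,325),(437,285))]
print(A,B,C,D)
yaw=[np.arctan2(*((A-B)*[-1,1])) for A,B in()]
for v in(A-B,D-C): print("yaw from y edge",np.arctan2(-v[0],v[1]))
for v in(A-D,B-C): print("yaw from x edge",np.arctan2(v[1],v[0]))
print("rocker",P(636,245,205),P(641,229,213))
b,r,g=P(109,277,103),P(202,284,99),P(252,287,106);print(b,r,g,np.arctan2(-(b-g)[0],(b-g)[1]))
w=get_image("wrist");print({k:v for k,v in w.items() if k!="img"})
E
```

```text
[ 788.66304751 -129.24068686] [ 732.905735   -416.54844335] [ 481.91867408 -369.6892822 ] [519.29651735 -78.30268477]
yaw from y edge -0.19168549914977062
yaw from y edge -0.12757906757827442
yaw from x edge -0.1868959973196063
yaw from x edge -0.18457453392490142
rocker [ 569.50804499 -299.62347182] [ 586.4669095  -303.49296888]
[529.68407465 305.33845644] [524.64960802 195.36684991] [521.85370355 135.40286977] -0.046045895490887716
{'fx': 309.70691628693146, 'fy': 309.70691628693146, 'cx': 318.5807766976342, 'cy': 200.9618524263067, 'mount': array([[-3.57009996e-04, -9.59954816e-01, -2.80154644e-01,
         7.13390776e+01],
       [ 9.99999933e-01, -3.21758426e-04, -1.71820897e-04,
         2.29230275e-01],
       [ 7.47981801e-05, -2.80154687e-01,  9.59954867e-01,
        -1.42444915e+02],
       [ 0.00000000e+00,  0.00000000e+00,  0.00000000e+00,
         1.00000000e+00]])}
```

>>> drive_tool:
  deltas:
    - [[0,0,-2.5],[0,0,6.6]]
    - [[0,0,-2.5],[0,0,6.6]]
    - [[0,0,-2.5],[0,0,6.6]]
    - [[0,0,-2.5],[0,0,6.6]]
    - [[-2.4,2.6,0],[0,0,0]]
    - [[-2.4,2.6,0],[0,0,0]]
    - [[-2.4,2.6,0],[0,0,0]]
    - [[-2.4,2.6,0],[0,0,0]]
    - [[-2.4,2.6,0],[0,0,0]]
    - [[-2.4,2.6,0],[0,0,0]]
    - [[-2.4,2.6,0],[0,0,0]]
    - [[-2.4,2.6,0],[0,0,0]]
  claw: 0

```text
clock: 1.35
position: [398.8, -429.9, 330.1]
ee_rot: [0.091, 0.996, 0.001, -0.001]
contact_force: [-0.6, -1.0, -4.0]
gripper_width: 0.3
grasp_force: 0.0
```

>>> drive_tool:
  deltas:
    - [[-2.5,2.7,0],[0,0,0]]
    - [[-2.5,2.7,0],[0,0,0]]
    - [[-2.5,2.7,0],[0,0,0]]
    - [[-2.5,2.7,0],[0,0,0]]
    - [[-2.5,2.7,0],[0,0,0]]
    - [[-2.5,2.7,0],[0,0,0]]
    - [[0,0,0],[0,0,0]]
    - [[0,0,0],[0,0,0]]

```text
clock: 2.15
position: [575.1, -298.6, 329.6]
ee_rot: [0.091, 0.996, 0.0, -0.002]
contact_force: [0.6, -0.5, -2.7]
gripper_width: -0.2
grasp_force: 0.0
```

```bash
python3 - <<'E'
from h import *
from bench import arm,get_image
s=arm.read_state();d=get_image("wrist");print(s["clock"],s["position"],s["ee_rot"],s["joints"],s["contact_force"],s["gripper_width"])
cv2.imwrite("pics/w1.png",d["img"][:,:,::-1])
for c,st in blobs(d["img"],"orange",(0,0,640,400),3): print(c,st,wplane(d,s,*c,206))
E
```

```text
2.15 [ 575.10943035 -298.62445906  329.60869635] [ 9.06982369e-02  9.95877077e-01  4.45353156e-04 -1.57440678e-03] [-2.29970029e-01  3.83007506e-01  2.46998550e-01 -4.49316036e-04
 -1.43802930e+00 -1.52241244e+00] [ 0.59000602 -0.53734295 -2.72202933] -0.20925644125854126
[458.6   7. ] [423, 0, 71, 16, 944] [ 421.63715586 -139.29853779  206.        ]
[625.8  15.7] [607, 0, 33, 33, 781] [404.26689491 144.738755   206.        ]
[631.4 152.1] [618, 136, 22, 35, 453] [589.7530082  123.84814099 206.        ]
```

View pics/w1.png

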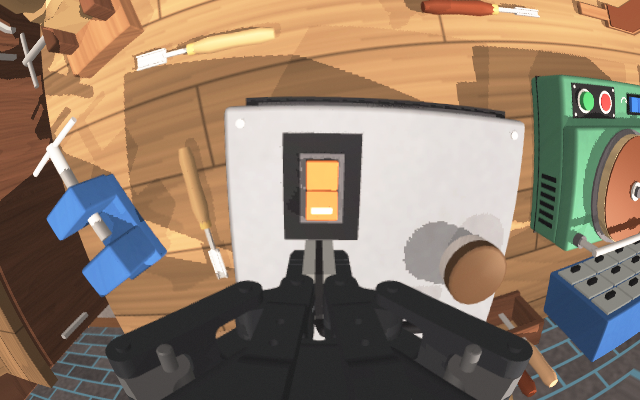

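The wrist view shows the orange rocker at (305–340, 159–222), with its pivot line at row 191 and the white bar at (321,210). The shut fingers end near (319,240).

```bash
python3 - <<'E'
from h import *
from bench import arm,get_image
s=arm.read_state();d=get_image("wrist")
h=cv2.cvtColor(d["img"],cv2.COLOR_RGB2HSV)[150:235,295:350];m=((h[...,1]>90)&(h[...,0]<30)).astype(np.uint8)
_,_,st,c=cv2.connectedComponentsWithStats(m);i=np.argsort(-st[1:,4])[:3]+1
print(st[i]+[295,150,0,0,0],c[i]+[295,150])
Q=R.from_quat(s["ee_rot"]).inv()
for n,u,v,z in(("near end",322,159,208),("far end",322,222,218),("pivot",322,191,208),("bar",321,210,214)):
    p=wplane(d,s,u,v,z);print(n,p,"tool cm",Q.apply(p-s["position"])/10)
t=wplane
a=wplane(d,s,305,190,208);b=wplane(d,s,340,191,208);v=a-b;print("hinge yaw",np.degrees(np.arctan2(-v[0],v[1])))
e1=wplane(d,s,240,124,200);e2=wplane(d,s,515,135,200);v=e2-e1;print("top screws yaw",np.degrees(np.arctan2(-v[0],v[1])),v)
print(wplane(d,s,587,101,106))
E
```

```text
[[ 306  160   34   61 1874]] [[322.20277481 188.31750267]]
near end [ 543.5514276  -290.48285806  208.        ] tool cm [ 3.1816491   0.30493261 12.23121151]
far end [ 596.57663029 -300.26321796  218.        ] tool cm [-2.2079873   0.30775883 11.21874564]
pivot [ 571.58174874 -295.60515886  208.        ] tool cm [ 0.33221249  0.31095863 12.22462385]
bar [ 586.82951296 -299.34029343  214.        ] tool cm [-1.23367134  0.22113787 11.62097205]
hinge yaw 167.8286171531333
top screws yaw -10.924598205101757 [ 50.87994362 263.60626672   0.        ]
[525.74548968 135.70257921 106.        ]
```

>>> drive_tool:
  deltas:
    - [[-0.7,0.15,2],[0,0,0]]
    - [[-0.7,0.15,2],[0,0,0]]
    - [[0,0,2],[0,0,0]]
    - [[0,0,2],[0,0,0]]
    - [[0,0,1.5],[0,0,0]]
    - [[0,0,0.7],[0,0,0]]
    - [[0,0,0],[0,0,0]]

```text
clock: 2.95
position: [588.2, -299.7, 228.6]
ee_rot: [0.092, 0.996, 0.0, -0.001]
contact_force: [0.6, 0.6, -2.8]
gripper_width: -0.2
grasp_force: 0.0
```

>>> drive_tool:
  deltas:
    - [[0,0,0.4],[0,0,0]]
    - [[0,0,0.3],[0,0,0]]
    - [[0,0,0.3],[0,0,0]]
    - [[0,0,0.2],[0,0,0]]
    - [[0,0,0.2],[0,0,0]]
    - [[0,0,0],[0,0,0]]

```text
clock: 3.55
position: [590.1, -299.1, 216.0]
ee_rot: [0.091, 0.996, -0.0, 0.001]
contact_force: [1.4, -1.3, -2.4]
gripper_width: 0.1
grasp_force: 0.9
```

>>> drive_tool:
  deltas:
    - [[0,0,0.2],[0,0,0]]
    - [[0,0,0.2],[0,0,0]]
    - [[0,0,0.2],[0,0,0]]
    - [[0,0,0.2],[0,0,0]]
    - [[0,0,0],[0,0,0]]

```text
clock: 4.05
position: [589.8, -299.2, 207.8]
ee_rot: [0.091, 0.996, -0.0, 0.001]
contact_force: [2.4, -0.4, 2.3]
gripper_width: -0.1
grasp_force: 2.6
```

>>> drive_tool:
  deltas:
    - [[0,0,0.1],[0,0,0]]
    - [[0,0,0],[0,0,0]]

```text
clock: 4.25
position: [589.8, -299.2, 207.8]
ee_rot: [0.091, 0.996, -0.0, 0.001]
contact_force: [1.9, -0.4, 5.0]
gripper_width: -0.2
grasp_force: 4.2
```

>>> drive_tool:
  deltas:
    - [[0,0,0.15],[0,0,0]]
    - [[0,0,0.15],[0,0,0]]
    - [[0,0,0],[0,0,0]]

```text
clock: 4.55
position: [589.8, -299.3, 207.7]
ee_rot: [0.091, 0.996, -0.001, 0.002]
contact_force: [-1.3, 3.5, 12.7]
gripper_width: -0.1
grasp_force: 8.6
```

>>> drive_tool:
  deltas:
    - [[0,0,-1],[0,0,0]]
    - [[0,0,-2],[0,0,0]]
    - [[0,0,-3],[0,0,0]]
    - [[0,0,-3],[0,0,0]]
    - [[0,0,-3],[0,0,0]]
    - [[0.7,0,0],[0,0,0]]
    - [[0,0,0],[0,0,0]]
    - [[0,0,0],[0,0,0]]

```text
clock: 5.35
position: [580.9, -297.1, 320.1]
ee_rot: [0.092, 0.996, 0.001, -0.003]
contact_force: [0.1, -0.7, -5.1]
gripper_width: -0.3
grasp_force: 0.0
```

```bash
python3 - <<'E'
from h import *
from bench import arm,get_image
s=arm.read_state();d=get_image("wrist");print(s["clock"],s["position"])
cv2.imwrite("pics/w2.png",cv2.resize(d["img"][100:260,200:440,::-1],None,fx=3,fy=3))
E
```

```text
5.35 [ 580.92200449 -297.14961314  320.09137604]
```

View pics/w2.png

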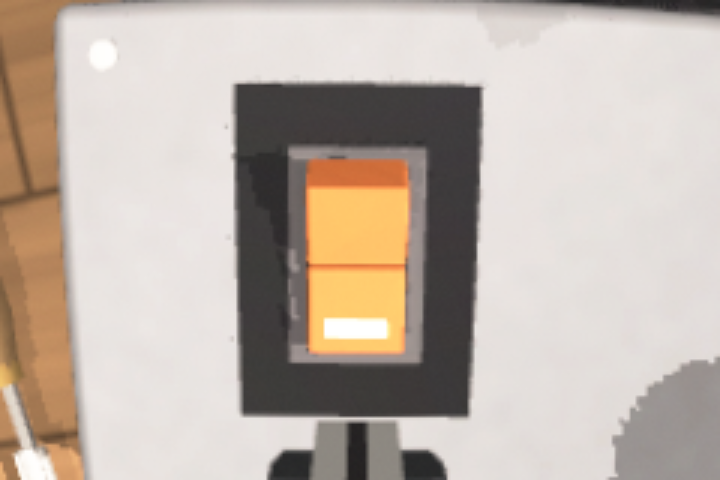

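The rocker is fully over: its near half stands raised showing its end face, and the white-barred half lies level at about (355,310). It stopped hard under about 15 N. Next is the honer.

>>> drive_tool:
  deltas:
    - [[0,0,0],[0,0,-8.2]]
    - [[0,0,0],[0,0,-8.2]]
    - [[0,0,0],[0,0,-8.2]]
    - [[0,0,0],[0,0,-8.2]]
    - [[0,0,0],[0,0,-8.2]]
    - [[0,0,0],[0,0,-8.2]]
    - [[0,0,0],[0,0,-8.2]]
    - [[0,0,0],[0,0,-8.2]]
    - [[0,0,0],[0,0,-8.2]]
    - [[0,0,0],[0,0,-8.2]]
    - [[0,0,0],[0,0,-8.2]]
    - [[0,0,0],[0,0,-7.7]]

```text
clock: 6.6
position: [581.9, -297.4, 321.0]
ee_rot: [-0.693, 0.721, 0.002, -0.001]
contact_force: [0.4, -0.2, -4.8]
gripper_width: -0.1
grasp_force: 0.0
```

>>> drive_tool:
  deltas:
    - [[-3,0.5,0],[0,0,0]]
    - [[-4,0.6,0],[0,0,0]]
    - [[-4,0.6,0],[0,0,0]]
    - [[-4,0.6,0],[0,0,0]]
    - [[-4,0.6,0],[0,0,0]]
    - [[-4,0.6,0],[0,0,0]]
    - [[-4,0.6,0],[0,0,0]]
    - [[-4,0.6,0],[0,0,0]]
    - [[-4,0.6,0],[0,0,0]]
    - [[-4,0.6,0],[0,0,0]]
    - [[-4,0.6,0],[0,0,0]]
    - [[-4,0.6,0],[0,0,0]]

```text
clock: 7.8
position: [531.6, 176.3, 321.5]
ee_rot: [-0.691, 0.723, 0.0, -0.002]
contact_force: [1.3, -0.6, -4.5]
gripper_width: 0.0
grasp_force: 0.0
```

>>> drive_tool:
  deltas:
    - [[-4,0.3,0],[0,0,0]]
    - [[-4,0.3,0],[0,0,0]]
    - [[-3,0,0],[0,0,0]]
    - [[0,0,3],[0,0,0]]
    - [[0,0,3],[0,0,0]]
    - [[0,0,2.5],[0,0,0]]
    - [[0,0,0],[0,0,0]]
    - [[0,0,0],[0,0,0]]

```text
clock: 8.6
position: [531.6, 284.9, 237.7]
ee_rot: [-0.691, 0.723, -0.0, -0.001]
contact_force: [0.7, 0.6, -4.2]
gripper_width: 0.1
grasp_force: 0.0
```

```bash
python3 - <<'E'
from h import *
from bench import arm,get_image
s=arm.read_state();d=get_image("wrist");print(s["clock"],s["position"],s["ee_rot"],s["joints"])
cv2.imwrite("pics/w3.png",d["img"][:,:,::-1])
for k in("blue","green","red"):
  for c,st in blobs(d["img"],k,(0,0,640,400),3): print(k,c,st,wplane(d,s,*c,{"blue":105,"green":106,"red":99}[k]))
E
```

```text
8.6 [531.64608641 284.8539127  237.65816082] [-6.91071305e-01  7.22785615e-01 -3.04968428e-04 -1.14639751e-03] [ 7.60332421e-01  3.44391378e-01 -3.71828997e-02  6.63110806e-04
 -1.19151330e+00 -8.05433246e-01]
blue [ 26.  301.7] [0, 110, 102, 279, 4649] [1031.54088269  447.71061114  105.        ]
blue [316.6 211.7] [302, 188, 31, 57, 1423] [534.02980365 304.19428525 105.        ]
blue [ 95.4 236.6] [80, 219, 24, 41, 106] [796.98097037 325.59608375 105.        ]
green [318.4  33.6] [302, 18, 33, 32, 832] [524.98550341 141.75541304 106.        ]
red [ 95.  115.9] [67, 63, 62, 114, 2311] [769.24893879 188.76246105  99.        ]
red [454.5 264. ] [435, 234, 40, 75, 1401] [385.9721448  374.34986459  99.        ]
red [317.8  98.6] [302, 84, 33, 31, 780] [528.17414997 200.5004599   99.        ]
```

View pics/w3.png

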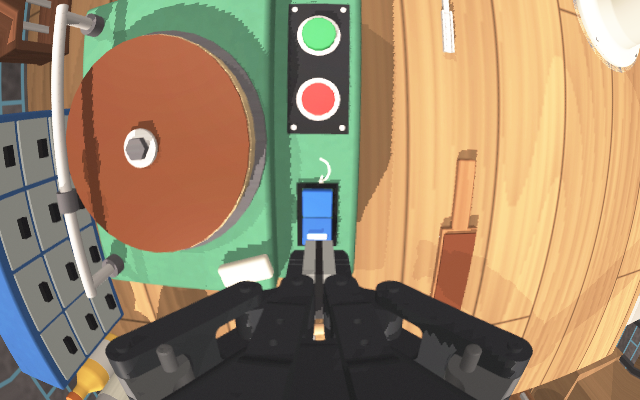

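Blue rocker at (301–333, 188–242), pivot line at row 217, white bar at (317,236). The green cap is at (318,34), the red at (318,99).

```bash
python3 - <<'E'
from h import *
from bench import arm,get_image
s=arm.read_state();d=get_image("wrist");t=get_image("top")
Q=R.from_quat(s["ee_rot"]).inv()
for n,u,v,z in(("near end",317.5,189,103),("pivot",317,217,103),("bar",317,236,109),("far end",317,242,113)):
    p=wplane(d,s,u,v,z);print(n,p,"tool cm",Q.apply(p-s["position"])/10)
g=d["img"][:,:,:].astype(int);col=g[180:250,322];print([tuple(x) for x in col[::3]])
E
```

```text
near end [533.1255341  283.89908865 103.        ] tool cm [ 0.13104122 -0.08069928 13.60179434]
pivot [534.87109771 311.29887962 103.        ] tool cm [-2.61401315 -0.13200084 13.60176664]
bar [535.63990012 328.37375176 109.        ] tool cm [-4.32321268 -0.13272123 13.00171695]
far end [535.82885205 332.85898042 113.        ] tool cm [-4.77211984 -0.13186144 12.6017027 ]
[(np.int64(255), np.int64(254), np.int64(250)), (np.int64(42), np.int64(40), np.int64(42)), (np.int64(40), np.int64(46), np.int64(50)), (np.int64(49), np.int64(87), np.int64(155)), (np.int64(89), np.int64(162), np.int64(251)), (np.int64(91), np.int64(163), np.int64(251)), (np.int64(89), np.int64(164), np.int64(252)), (np.int64(90), np.int64(162), np.int64(251)), (np.int64(90), np.int64(163), np.int64(251)), (np.int64(91), np.int64(162), np.int64(252)), (np.int64(91), np.int64(164), np.int64(252)), (np.int64(91), np.int64(165), np.int64(252)), (np.int64(60), np.int64(104), np.int64(158)), (np.int64(89), np.int64(151), np.int64(244)), (np.int64(90), np.int64(154), np.int64(244)), (np.int64(90), np.int64(153), np.int64(244)), (np.int64(79), np.int64(130), np.int64(220)), (np.int64(103), np.int64(150), np.int64(229)), (np.int64(255), np.int64(255), np.int64(255)), (np.int64(255), np.int64(255), np.int64(254)), (np.int64(99), np.int64(120), np.int64(176)), (np.int64(106), np.int64(102), np.int64(96)), (np.int64(108), np.int64(103), np.int64(98)), (np.int64(98), np.int64(94), np.int64(89))]
```

>>> drive_tool:
  deltas:
    - [[-1.4,-0.1,0],[0,0,0]]
    - [[-1.4,0,1],[0,0,0]]
    - [[-1.4,0,2],[0,0,0]]
    - [[0,0,2.5],[0,0,0]]
    - [[0,0,2.5],[0,0,0]]
    - [[0,0,2],[0,0,0]]
    - [[0,0,1],[0,0,0]]
    - [[0,0,0.7],[0,0,0]]
    - [[0,0,0],[0,0,0]]
    - [[0,0,0],[0,0,0]]

```text
clock: 9.75
position: [535.1, 327.7, 122.2]
ee_rot: [-0.691, 0.723, -0.0, 0.001]
contact_force: [0.1, -0.2, -4.0]
gripper_width: 0.0
grasp_force: 0.0
```

>>> drive_tool:
  deltas:
    - [[0,0,0.2],[0,0,0]]
    - [[0,0,0.2],[0,0,0]]
    - [[0,0,0.2],[0,0,0]]
    - [[0,0,0.2],[0,0,0]]
    - [[0,0,0.2],[0,0,0]]
    - [[0,0,0.1],[0,0,0]]
    - [[0,0,0],[0,0,0]]

```text
clock: 10.45
position: [534.8, 327.8, 110.8]
ee_rot: [-0.691, 0.723, 0.0, 0.001]
contact_force: [-1.6, 0.6, -1.0]
gripper_width: -0.1
grasp_force: 1.2
```

>>> drive_tool:
  deltas:
    - [[0,0,0.2],[0,0,0]]
    - [[0,0,0.2],[0,0,0]]
    - [[0,0,0.2],[0,0,0]]
    - [[0,0,0.2],[0,0,0]]
    - [[0,0,0.1],[0,0,0]]
    - [[0,0,0],[0,0,0]]

```text
clock: 11.05
position: [535.2, 327.6, 102.7]
ee_rot: [-0.691, 0.723, -0.0, 0.001]
contact_force: [-1.7, 1.7, 4.9]
gripper_width: 0.0
grasp_force: 4.4
```

>>> drive_tool:
  deltas:
    - [[0,0,0.15],[0,0,0]]
    - [[0,0,0.15],[0,0,0]]
    - [[0,0,0],[0,0,0]]

```text
clock: 11.35
position: [535.3, 327.6, 102.6]
ee_rot: [-0.692, 0.722, -0.001, 0.002]
contact_force: [-7.6, 0.2, 16.9]
gripper_width: -0.3
grasp_force: 10.2
```

>>> drive_tool:
  deltas:
    - [[0,0,-1],[0,0,0]]
    - [[0,0,-2],[0,0,0]]
    - [[0,0,-3],[0,0,0]]
    - [[1,0,-3],[0,0,0]]
    - [[2,0,-3],[0,0,0]]
    - [[2,0,-1.5],[0,0,0]]
    - [[0,0,0],[0,0,0]]
    - [[0,0,0],[0,0,0]]

```text
clock: 12.15
position: [531.7, 275.8, 232.0]
ee_rot: [-0.69, 0.723, 0.0, -0.001]
contact_force: [0.2, -1.1, -4.0]
gripper_width: -0.1
grasp_force: 0.0
```

```bash
python3 - <<'E'
from h import *
from bench import arm,get_image
s=arm.read_state();d=get_image("wrist");print(s["clock"],s["position"])
cv2.imwrite("pics/w4.png",cv2.resize(d["img"][160:260,240:400,::-1],None,fx=4,fy=4))
E
```

```text
12.15 [531.66390741 275.80090939 232.04447061]
```

View pics/w4.png

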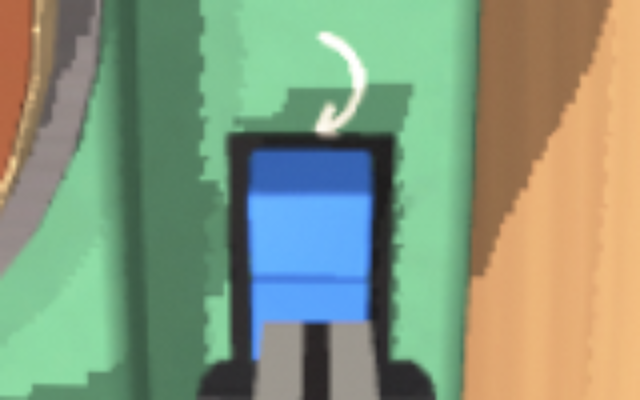

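>>> drive_tool:
  deltas:
    - [[2,0,0],[0,0,0]]
    - [[3,0,0],[0,0,0]]
    - [[3,0,0],[0,0,0]]
    - [[3,0,0],[0,0,0]]
    - [[2,0,0],[0,0,0]]
    - [[0,0,0],[0,0,0]]
    - [[0,0,0],[0,0,0]]

```text
clock: 12.9
position: [526.1, 146.6, 232.4]
ee_rot: [-0.691, 0.723, 0.0, -0.001]
contact_force: [-0.1, -0.6, -4.0]
gripper_width: -0.4
grasp_force: 0.0
```

```bash
python3 - <<'E'
from h import *
from bench import arm,get_image
s=arm.read_state();d=get_image("wrist");print(s["clock"],s["position"])
Q=R.from_quat(s["ee_rot"]).inv()
for k in("green","red"):
  for c,st in blobs(d["img"],k,(260,0,380,260),2):
    p=wplane(d,s,*c,{"green":106,"red":99}[k]);print(k,c,st,p,Q.apply(p-s["position"])/10)
E
```

```text
12.9 [526.06856824 146.56403383 232.3842525 ]
green [319.2 184.9] [304, 169, 32, 32, 811] [524.76707244 139.01210808 106.        ] [ 0.74902221  0.07470644 12.63924176]
red [318.5 235.9] [305, 231, 28, 10, 202] [527.79125728 190.93542127  99.        ] [-4.45234628e+00  9.97031608e-03  1.33344658e+01]
red [304.  243.5] [304, 242, 1, 4, 4] [542.26458261 198.33277097  99.        ] [-5.25777993 -1.4018536  13.33143935]
```

The blue rocker is over: its near half is raised, showing a dark end face at crop (310,170). The green button is centred at (319,185) in the wrist picture, 7.5 mm along tool x.

>>> drive_tool:
  deltas:
    - [[0.7,0.1,1],[0,0,0]]
    - [[0,0,2.5],[0,0,0]]
    - [[0,0,2.5],[0,0,0]]
    - [[0,0,2.5],[0,0,0]]
    - [[0,0,2],[0,0,0]]
    - [[0,0,1],[0,0,0]]
    - [[0,0,0.3],[0,0,0]]
    - [[0,0,0],[0,0,0]]

```text
clock: 13.75
position: [525.3, 140.5, 115.2]
ee_rot: [-0.691, 0.723, -0.0, -0.0]
contact_force: [-0.2, -0.4, -3.8]
gripper_width: 0.3
grasp_force: 0.0
```

>>> drive_tool:
  deltas:
    - [[0,0,0.2],[0,0,0]]
    - [[0,0,0.2],[0,0,0]]
    - [[0,0,0.2],[0,0,0]]
    - [[0,0,0.2],[0,0,0]]
    - [[0,0,0.2],[0,0,0]]
    - [[0,0,0.2],[0,0,0]]
    - [[0,0,0],[0,0,0]]

```text
clock: 14.45
position: [525.2, 140.3, 103.5]
ee_rot: [-0.691, 0.723, -0.0, 0.0]
contact_force: [-1.4, -0.4, -1.3]
gripper_width: -0.3
grasp_force: 1.2
```

>>> drive_tool:
  deltas:
    - [[0,0,0.2],[0,0,0]]
    - [[0,0,0.2],[0,0,0]]
    - [[0,0,0.15],[0,0,0]]
    - [[0,0,0.1],[0,0,0]]
    - [[0,0,0],[0,0,0]]

```text
clock: 14.95
position: [525.3, 140.3, 98.9]
ee_rot: [-0.691, 0.723, -0.0, 0.0]
contact_force: [-6.0, -0.4, 11.2]
gripper_width: 0.1
grasp_force: 7.8
```

>>> drive_tool:
  deltas:
    - [[0,0,0.15],[0,0,0]]
    - [[0,0,0.1],[0,0,0]]
    - [[0,0,0],[0,0,0]]

```text
clock: 15.25
position: [525.4, 140.3, 98.7]
ee_rot: [-0.692, 0.722, -0.001, 0.0]
contact_force: [-11.5, -1.5, 24.0]
gripper_width: -0.2
grasp_force: 14.0
```

Hard stop at 98.7 mm under about 28 N, so the button is home. Now I retract and check.

>>> drive_tool:
  deltas:
    - [[0,0,-1],[0,0,0]]
    - [[0,0,-2],[0,0,0]]
    - [[0,0,-3],[0,0,0]]
    - [[0,0,-3],[0,0,0]]
    - [[0,0,-3],[0,0,0]]
    - [[-2,0,-2],[0,0,0]]
    - [[-2,0,0],[0,0,0]]
    - [[-2,0,0],[0,0,0]]
    - [[-2,0,0],[0,0,0]]
    - [[-2,0,0],[0,0,0]]
    - [[0,0,0],[0,0,0]]
    - [[0,0,0],[0,0,0]]

```text
clock: 16.45
position: [529.4, 240.8, 233.4]
ee_rot: [-0.691, 0.723, 0.0, -0.001]
contact_force: [-0.4, -0.9, -4.3]
gripper_width: -0.2
grasp_force: 0.0
```

```bash
python3 - <<'E'
from h import *
from bench import arm,get_image
s=arm.read_state();d=get_image("wrist");print(s["clock"],s["position"],s["contact_force"])
cv2.imwrite("pics/w5.png",d["img"][:,:,::-1])
E
```

```text
16.45 [529.35454431 240.83078477 233.41504729] [-0.37769323 -0.8677777  -4.32228926]
```

View pics/w5.png

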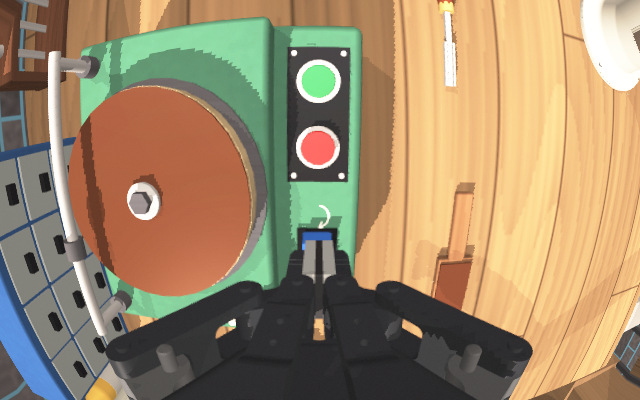

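Green button at (319,82) now sits low in its ring and the red at (318,148) stands out; nothing is touching the arm.

```bash
python3 -c "
from bench import arm
print(arm.job_done())"
```

```text
the job is handed in; nothing more can be done
None
```

I pressed the extractor's orange rocker fully over, then the blue direction rocker, then the green start button fully home, and handed the job in at about 16.5 s; each control was pushed to a hard stop and then checked in the wrist camera.

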